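Add a slotted disc to a load post

TASK

Add the brass slotted disc to the load post: slide it sideways under the black head so that the stem sits in the middle of the disc, with its slot facing the opposite way to the slot of the steel disc already there, and leave it lying flat on that steel disc. Do not push the steel disc on the post out of place, and leave the spare steel disc on the bench alone.

Things in the scene. Friction and masses are not known exactly. Their poses are not given: they have to be found in the camera images.
- brass_center (a point): Centre (half-way up) of the loose slotted brass disc, flat on the bench: 68 mm across, 18 mm thick, 0.18 to 0.37 kg, with two parallel flats 58 mm apart to grip it by. A 20 mm wide slot runs from the rim to a round end 10 mm past the centre. x points from the centre out through the slot's open mouth, y across the flats, z up.
- brass_slot (a point): A point on the brass disc in the mouth of its slot, 30 mm from the centre along the slot, half-way up; axes as brass_center.
- loaded_center (a point): Centre (half-way up) of a steel disc of exactly the same shape and size that already lies loose on the post's pan, the stem in its slot. x points from the centre out through the open mouth of its slot, to the left and towards the robot or straight towards it; z up.
- spare_center (a point): Centre (half-way up) of a spare steel disc of the same shape lying on the bench; not needed. Axes as brass_center. Brass and spare disc may have changed places. Near by: a microscope boom and its end block cross the bench at x = 0.53 to 0.58, from y = -0.10 to the left, 0.16 to 0.29 above the bench; a wall rises at y = -0.45.
- post (a point): Fixed load post on a round dark base (84 mm across): the point on the stem's axis at the top of its 60 mm pan, 55 mm above the bench; z up. Upright stem 8 mm thick, bare for 53 mm above the pan, then a round black head 26 mm across, 8 mm high, too wide for a slot. The steel disc fills the lowest 18 mm, leaving 35 mm for the brass disc, whose centre comes to lie 27 mm above this point.

How it is judged:
By the outcome, as a careful person would: the job done as asked, in the order asked, and still so for the second after the job is handed in, with the robot touching nothing.
It also fails if it takes over 48 s, if anything falls off the work surface, if the arm or the gripper's body presses on something with over 40 N, if the wrist force passes 120 N, or if a joint passes its speed limit or range.

ROBOT

A 7-joint arm with a two-finger parallel gripper is mounted at the origin on a cart in front of the work surface, level with it; the furniture and walls round the work are solid. World frame = base frame: x ahead of the robot, y to its left, z up, the work surface at z = 0. Lengths are in m, angles in rad, forces in N, time in s.
With the tool pointing down it reaches from about 0.4 to 0.875 m from the base axis. Payload 19.3 kg.
Tool frame: the origin (TCP) lies on the centre line of the jaws, within the pads' length; the fingertips stand 8 mm ahead of it and the grasp point (between the pads) lies 11 mm behind it; z points along the fingers, y is the line along which they close (so a half turn about z gives the same grasp; the last joint's range is limited). The gripper opens to 85 mm and grips with 20 to 120 N. Pads are 22 mm wide; open, the fingers measure 114 mm over their backs; the gripper's body (76 mm by 85 mm) begins 54 mm behind the grasp point. The pads swing forward as they close: fully open they stand 13 mm farther back than shut.
Start: joints at [-1.242, 0.521, -0.036, 1.599, 0.021, 1.021, -0.113], TCP at [0.243, 0.576, 0.239] pointing down, gripper open.
Joint ranges: [-2.91, 2.91], [-0.3, 2.13], [-1.5, 1.42], [0.17, 2.43], [-1.26, 4.41], [0.16, 1.93], [-2.52, 2.52]. Speed limits (rad/s): [1.89, 1.89, 2.39, 2.39, 3.01, 3.01, 3.01].

INTERFACE

Orientations are given as [roll, pitch, yaw] about the fixed x, y, z axes, in that order (R = Rz(yaw) Ry(pitch) Rx(roll)).
In Python, from workcell import status, grab_frame, camera_params, bot, search_frame, silhouettes gives the robot as it stands.
- The arm moves only by the shell command python3 -m creep 'ROWS' [FORCE]. ROWS is JSON, a list of rows, each a list of 5 numbers: the shift along the tool's x, y, z in units of 60 mm (1.0 is 60 mm), then the turn about the tool's z in units of 8 degrees (1.0 is 8 degrees), then the opening, from 0 (shut) to 1 (fully open). In form: [[x, y, z, twist, hand], ...]. A call has 1 to 5 rows; each row is the pose to reach, as a shift and turn from the pose commanded when the call began, along the tool's axes at that moment; what a row does not reach only later rows make up. A row lasts 1/8 s, in which the tool goes at most 62.5 mm and 10.7 degrees, less where a joint would pass 70% of its speed; a pose out of reach is approached as far as the arm can. A call with a gripper value outside its range is refused whole. The fingers move at their own pace and stop on an object; FORCE is the grip in N (left out, the last holds). Time passes only in rows, so rows that repeat a pose let the fingers close. It gives the time, the measured TCP pose, the force, the opening and the grip force at its end, in the units of the state.
- status.observe(): the state, without advancing time (a new reading comes with each control period).
- grab_frame(name): name is "scene" or "top"; returns the picture (480x640x3 uint8, blue, green, red); there is no depth.
- camera_params(name): a dict with "K" (3x3 intrinsics, pixels), "k1" (the pictures are not rectified: a ray, as slopes to the right and down, at radius r is drawn at 1 + k1 r^2 times it, then the intrinsics apply), "rvec" (rotation vector, rad) and "tvec" (3), from world to camera coordinates, as OpenCV has them. Camera axes: x right, y down, z forward; pixel columns grow to the right and rows downward; lengths in m; the calibration is good to about 2 mm. A picture is of the moment at which its call begins. camera_params takes no time and is no camera call.
- bot.job_done(): hands the job in; it is judged then, once.
Trained networks look in the newest picture that a camera, given by its name, has taken for a name from the list of things; names that differ only in an ending like _2 or _b are one class to them, and where a whole thing is asked for, a point or a joint stands for the part that bears it (a point fixed in the world has none). Each returns a list of dicts, best first, with "p" (0 to 1); they miss things now and then, are a little off and sometimes report something else, mostly with a low value. They report only what shows in the picture. A call takes as long as a camera call.
- search_frame(camera, name): "extent" ([left, top, right, bottom] as shares, 0 to 1, of the picture: columns of its width, rows of its height, round what is visible of it).
- silhouettes(camera, name): "mask" (480x640 bool, what is visible of it) and "extent" ([left, top, right, bottom] as shares, 0 to 1, of the picture: columns of its width, rows of its height, round what is visible of it).
The state is a dict: "clock": time; "qpos": joint angles; "qd": joint speeds; "joint_efforts": joint torques, N m; "position": TCP position; "tool_rot": TCP orientation; "force": force on the tool from outside, world axes, zero at the start; "moment": the same for the moment, N m; "grip_width": finger opening in m; "finger_force": force on a finger pad.
Only numpy, scipy, OpenCV 4.12 (cv2) and the standard library are available. Lean on these libraries where they do the work, as an engineer would, in place of code of your own. Each camera call takes 0.05 s, during which the arm holds its last target. There are 200 camera calls.

## Working session

There is one attempt and no reset: what is moved stays moved. The work goes in short steps, Python scripts to look and compute and a shell command to move; the robot and the scene stay as the last step left them, time stands still between calls to the robot, and variables do not carry over. Pictures are saved under pics/ and viewed, at most 10 in all, crops included, and the job is handed in when it is done.

```bash
mkdir -p pics; ls; cat > h.py <<'E'
import numpy as np, cv2
from workcell import status, grab_frame, camera_params, bot, search_frame, silhouettes
from scipy.spatial.transform import Rotation as R
def ray(cam,uv):
    c=camera_params(cam);K=np.array(c['K']);uv=np.atleast_2d(uv).astype(float)
    d=cv2.undistortPoints(uv.reshape(-1,1,2),K,np.array([c['k1'],0,0,0.])).reshape(-1,2)
    Rm=cv2.Rodrigues(np.array(c['rvec'],float))[0];t=np.array(c['tvec'],float).ravel()
    return -Rm.T@t,np.c_[d,np.ones(len(d))]@Rm
def onz(cam,uv,z):
    o,d=ray(cam,uv);return o+d*((z-o[2])/d[:,2])[:,None]
def proj(cam,P):
    c=camera_params(cam);return cv2.projectPoints(np.atleast_2d(P).astype(float),np.array(c['rvec'],float),np.array(c['tvec'],float),np.array(c['K']),np.array([c['k1'],0,0,0.]))[0].reshape(-1,2)
E
python3 - <<'E'
from h import *
for n in('scene','top'):
    cv2.imwrite(f'pics/{n}0.png',grab_frame(n));c=camera_params(n);o,_=ray(n,[320,240]);print(n,o,c)
    for k in('brass_center','spare_center','loaded_center','post'):
        for r in silhouettes(n,k)[:2]:
            m=r['mask'];ys,xs=np.nonzero(m);print(n,k,r['p'],np.round(np.array(r['extent'])*[640,480,640,480]),m.sum(),xs.mean(),ys.mean())
            np.save(f'pics/{n}_{k}_{int(r["p"]*1000)}.npy',m)
s=status.observe();print(s)
E
```

```text
pics
scene [0.0028365  0.52546025 0.42040176] {'K': array([[566.29782695,   0.        , 320.16657184],
       [  0.        , 566.29782695, 240.33550681],
       [  0.        ,   0.        ,   1.        ]]), 'k1': -0.07111670795130638, 'rvec': array([ 0.76123706, -2.26663958,  1.47683275]), 'tvec': array([0.30925812, 0.21628975, 0.55716453])}
scene brass_center 0.68 [327. 265. 369. 293.] 1040 349.27403846153845 278.98942307692306
scene loaded_center 0.72 [361. 196. 397. 216.] 555 378.5405405405405 206.1117117117117
scene post 0.58 [350. 176. 403. 249.] 1430 378.327972027972 226.02447552447552
top [ 0.40483262 -0.11063228  0.92913239] {'K': array([[474.02013328,   0.        , 312.84367606],
       [  0.        , 474.02013328, 246.59484577],
       [  0.        ,   0.        ,   1.        ]]), 'k1': -0.08977072811405805, 'rvec': array([ 2.19109242, -2.19208238,  0.06441866]), 'tvec': array([-0.11043938,  0.4587554 ,  0.90374918])}
top brass_center 0.96 [302. 248. 340. 280.] 703 321.44381223328594 266.0668563300142
top spare_center 0.97 [208. 244. 240. 281.] 788 223.51142131979697 265.32
[... 170 characters left out ...]
30034
{'clock': 0.5, 'qpos': array([-1.24218382,  0.52142322, -0.03631739,  1.59950767,  0.02118982,
        1.0210856 , -0.11281237]), 'qd': array([ 0.00024601, -0.00069665,  0.00046253, -0.0011013 ,  0.00022509,
        0.00047633,  0.00100666]), 'joint_efforts': array([ 7.37250812e-04, -9.26267409e+01,  1.97743110e+00, -3.70065737e+01,
        1.78676593e-02,  2.13196785e-03, -3.27222904e-05]), 'position': array([0.2427095 , 0.57593779, 0.23927336]), 'tool_rot': array([-3.14155192e+00, -1.55021422e-05,  2.74273477e+00]), 'force': array([ 0.47050983,  0.71212508, -0.10274698]), 'moment': array([-0.01203417, -0.02645982,  0.04055061]), 'finger_force': 0.0, 'grip_width': 0.08580520156526383}
```

```bash
python3 - <<'E'
import cv2,numpy as np
t=cv2.imread('pics/top0.png');cv2.imwrite('pics/topz.png',cv2.resize(t[180:320,190:450],None,fx=3,fy=3,interpolation=cv2.INTER_CUBIC))
E
```

```text
(no output)
```

View pics/topz.png

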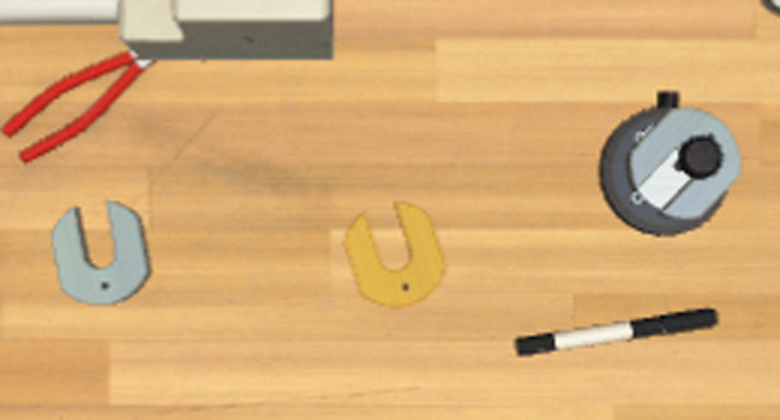

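View pics/scene0.png

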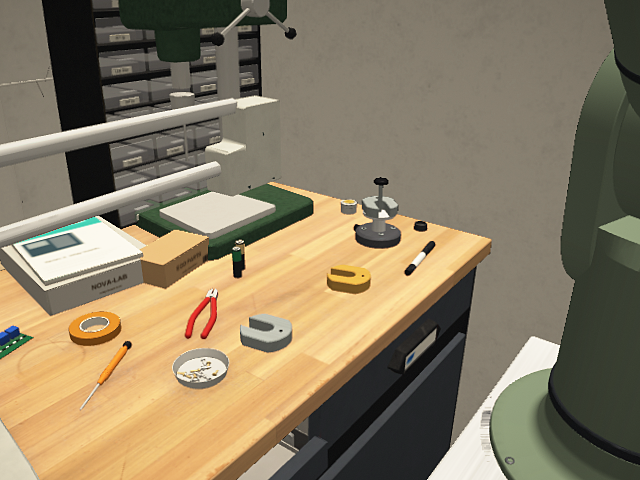

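Top crop (3x, origin 190,180): brass disc at crop (395,255), mouth pointing away and slightly left; spare at (100,255); post head at (700,157) with the steel disc's slot opening down-left. In the scene view the brass disc is at (349,279) and the post at (378,215), with the boom at upper left.

```bash
cat > fit.py <<'E'
from h import *
from scipy.optimize import minimize
def outline():
    a=np.arccos(29/34);p=[]
    b=np.arcsin(10/34)
    arc=lambda c,r,a0,a1,n=20:[(c+r*np.cos(t),r*np.sin(t)) for t in np.linspace(a0,a1,n)]
    up=np.pi/2
    p+=arc(0,34,b,up-a)+arc(0,34,up+a,3*up-a)+arc(0,34,3*up+a,2*np.pi-b)
    p+=arc(0,10,-up,-3*up)   # slot round end reaches 10 mm past centre
    return np.array(p)/1000
O=outline()
def render(cam,x,y,yaw,z0,th=.018,S=8,occ=None):
    c,s=np.cos(yaw),np.sin(yaw);m=np.zeros((480,640),np.float32)
    P=O@np.array([[c,s],[-s,c]])+[x,y]
    uvs=[proj(cam,np.c_[P,np.full(len(P),z)]) for z in(z0,z0+th)]
    lo=np.floor(np.min(uvs,axis=(0,1))).astype(int)-3;hi=np.ceil(np.max(uvs,axis=(0,1))).astype(int)+3
    im=np.zeros(((hi[1]-lo[1])*S,(hi[0]-lo[0])*S),np.uint8)
    f=[np.round((u-lo+.5)*S*16).astype(np.int32) for u in uvs]
    for g in f: cv2.fillPoly(im,[g],1,shift=4)
    for i in range(len(O)):
        j=(i+1)%len(O);cv2.fillPoly(im,[np.array([f[0][i],f[0][j],f[1][j],f[1][i]])],1,shift=4)
    sm=cv2.resize(im.astype(np.float32),(hi[0]-lo[0],hi[1]-lo[1]),interpolation=cv2.INTER_AREA)
    m[lo[1]:hi[1],lo[0]:hi[0]]=sm;return m
def fit(cam,mask,z0,guess,ignore=None,th=.018):
    w=np.ones((480,640)) if ignore is None else 1-ignore
    f=lambda q:(np.abs(render(cam,*(guess[:2]+q[:2]/100),guess[2]+q[2],z0,th)-mask)**2*w).sum()
    best=min((minimize(f,[0,0,d],method='Nelder-Mead',options=dict(initial_simplex=np.array([[0,0,d],[.7,0,d],[0,.7,d],[0,0,d+.3]]),xatol=.003,fatol=.05)) for d in(-.3,0,.3)),key=lambda r:r.fun)
    q=best.x;return np.r_[guess[:2]+q[:2]/100,guess[2]+q[2]],best.fun
def poses(t):
    hsv=cv2.cvtColor(t,cv2.COLOR_BGR2HSV)
E
cat > m1.py <<'E'
from fit import *
import glob
L=lambda k:np.load(sorted(glob.glob(f'pics/{k}_*.npy'))[-1]).astype(np.float32)
for cam,k in(('top','brass_center'),('scene','brass_center'),('top','spare_center')):
    m=L(f'{cam}_{k}');ys,xs=np.nonzero(m);g=np.r_[onz(cam,[xs.mean(),ys.mean()],.012)[0,:2],.25]
    p,e=fit(cam,m,0,g);print(cam,k,p[:2],np.degrees(p[2]),e)
t=cv2.imread('pics/top0.png');g=t.max(2)
# head: dark blob
roi=np.zeros_like(g);roi[218:246,412:434]=1
hm=((g<70)&(roi>0)).astype(np.uint8);n,l,st,ce=cv2.connectedComponentsWithStats(hm);i=1+np.argmax(st[1:,4]);print(st[i],ce[i])
print('head axis (z.112)',onz('top',ce[i],.113))
m=L('top_loaded_center');ig=cv2.dilate((l==i).astype(np.uint8),np.ones((3,3))).astype(float)
for d in(2.2,2.6):
    p,e=fit('top',np.maximum(m,0),.055,np.r_[onz('top',[[418,232]],.07)[0,:2],d],ig);print('loaded',p[:2],np.degrees(p[2]),e)
# scene head
r=t=cv2.imread('pics/scene0.png');g=t.max(2);hm=((g<50)).astype(np.uint8);hm[:172]=0;hm[192:]=0;hm[:,:365]=0;hm[:,398:]=0
ys,xs=np.nonzero(hm);print(xs.min(),xs.max(),ys.min(),ys.max(),onz('scene',[xs.mean(),ys.mean()],.112))
E
python3 m1.py
python3 -c "
import cv2;t=cv2.imread('pics/top0.png');s=cv2.imread('pics/scene0.png')
import numpy as np
a=cv2.resize(t[200:270,380:450],None,fx=5,fy=5,interpolation=cv2.INTER_CUBIC);b=cv2.resize(s[165:255,335:425],(350,350),interpolation=cv2.INTER_CUBIC);c=cv2.resize(t,(467,350))
cv2.imwrite('pics/post.png',cv2.resize(np.hstack([a,b]),(700,350)));"
```

```text
top brass_center [ 0.42475284 -0.12587814] 17.59106739097739 14.35009765625
scene brass_center [ 0.42530418 -0.1286283 ] 19.84707859196955 50.637451171875
top spare_center [0.42578539 0.06328693] 11.134135269339975 23.068359375
[415 225  15  15 156] [422.69230769 232.1474359 ]
head axis (z.112) [[ 0.47789416 -0.30139894  0.113     ]]
loaded [ 0.47963344 -0.30315297] 135.2649720850691 31.97705078125
loaded [ 0.47964937 -0.3031539 ] 135.22044444097702 32.026611328125
374 387 177 185 [[ 0.47842738 -0.30067322  0.112     ]]
```

View pics/post.png

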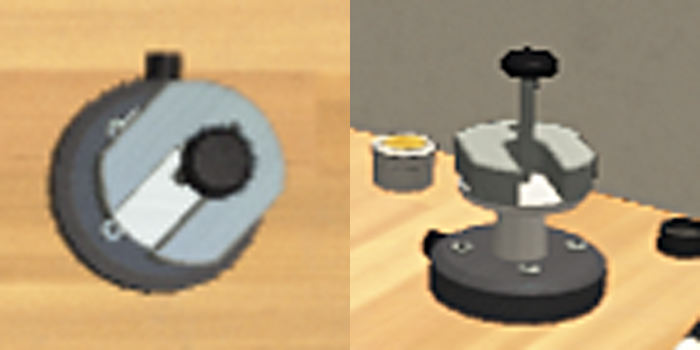

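View pics/top0.png

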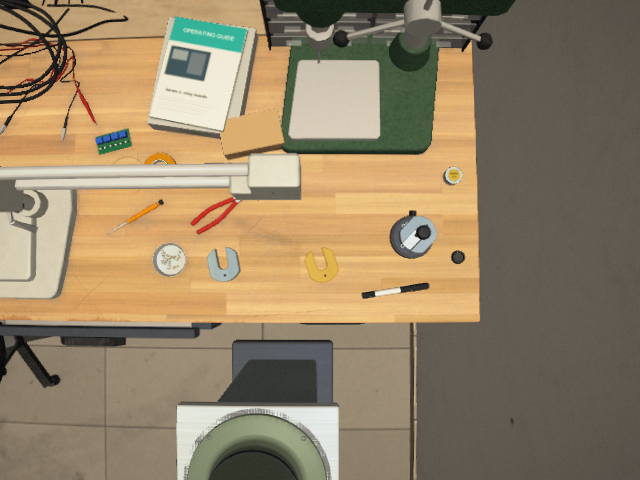

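Brass is at about (0.425, -0.127) with yaw about 18°. The post is at (0.478, -0.301), and the loaded slot faces 135°, so the goal yaw is -45°. The post crop shows the stem in the closed end of the steel slot, and the boom end block is at top-image (275,177). I'll start by raising and swinging round.

```bash
python3 -m creep '[[-0.7,-0.69,-0.3,0,1],[-1.4,-1.38,-0.6,0,1],[-2.1,-2.07,-0.8,0,1],[-2.8,-2.76,-1,0,1],[-3.5,-3.45,-1,0,1]]' 60
cat > s.py <<'E'
from h import *
import sys
s=status.observe();p=s['position'];r=s['tool_rot'];M=R.from_euler('xyz',r).as_matrix()
print(s['clock'],p,np.degrees(r),s['qpos'],s['force'],s['grip_width'],s['finger_force'])
if len(sys.argv)>3:
    d=M.T@(np.array([float(a) for a in sys.argv[1:4]])-p)/.06;print('shift',d)
    if len(sys.argv)>4: print('twist',-((float(sys.argv[4])-np.degrees(r[2])+180)%360-180)/8)
E
python3 s.py .42 -.127 .25 198
```

```text
clock: 1.12
position: [0.3566, 0.3021, 0.3003]
tool_rot: [3.14, 0.001, 2.743]
force: [1.5, 0.8, -0.1]
grip_width: 0.0854
finger_force: 0.0
1.125 [0.35662451 0.30205387 0.30028984] [1.79889292e+02 3.62489047e-02 1.57144521e+02] [-0.86788069  0.19722609  0.04487659  1.92387086 -0.01040028  1.0186811
  0.35345768] [ 1.47062194  0.77202963 -0.06441589] 0.08544240783746827 0.0
shift [-3.75026386 -6.18081629  0.82859571]
twist -5.106934827991076
```

```bash
python3 -m creep '[[-0.5,-0.8,0,-1,1],[-1.1,-1.6,0,-2,1],[-1.7,-2.36,0,-3,1],[-2.25,-3.14,0,-4,1],[-2.8,-3.92,0,-5.1,1]]' >/dev/null
python3 s.py .425 -.127 .15 198
```

```text
1.75 [0.41685024 0.03621864 0.29958941] [ 1.79995703e+02  4.35642581e-02 -1.63954863e+02] [-0.41412314  0.11052442  0.20408532  2.03595085 -0.02677535  0.99680296
  1.65411203] [0.01781523 0.3764426  0.02452571] 0.08543176018861569 0.0
shift [ 0.62323643 -2.65206837  2.49248479]
twist -0.24435788398176328
```

```bash
python3 -m creep '[[0.12,-0.7,0.5,0,1],[0.25,-1.4,1,0,1],[0.4,-2,1.5,0,1],[0.6,-2.45,2.2,0,1],[0.6,-2.45,2.5,0,1]]' >/dev/null
python3 -m creep '[[0,0,0,0,1],[0,0,0,0,1]]' >/dev/null
python3 s.py .425 -.127 .011 198
python3 - <<'E'
from fit import *
for cam in('top','scene'):
    t=grab_frame(cam);cv2.imwrite(f'pics/{cam}1.png',t)
    for r in silhouettes(cam,'brass_center')[:1]:
        m=r['mask'].astype(np.float32);p,e=fit(cam,m,0,np.r_[.425,-.127,.3]);print(cam,r['p'],m.sum(),p[:2],np.degrees(p[2]),e)
a=cv2.imread('pics/scene1.png')[120:320,250:500];b=cv2.imread('pics/top1.png')[180:340,220:420]
cv2.imwrite('pics/v1.png',np.hstack([cv2.resize(a,(400,320)),cv2.resize(b,(400,320))]))
E
```

```text
2.625 [ 0.42259168 -0.11293592  0.15006374] [-1.79986869e+02  5.37730410e-02 -1.64155164e+02] [-0.08726359  0.38312049  0.26660962  2.17012942 -0.17391654  0.60680193
  2.15141296] [ 0.05305277 -0.33323195  0.41999211] 0.08515628155279534 0.0
shift [ 0.02756103 -0.23592317  2.31775827]
twist -0.2693955269659938
scene 0.76 1007.0 [ 0.42654666 -0.12736865] 13.92926605371196 75.57421875
```

View pics/v1.png

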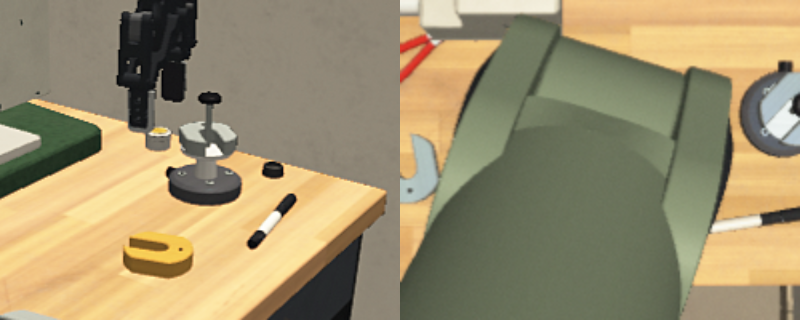

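In the scene half, the gripper stands open above and beside the untouched brass disc (crop 157,255). The arm hides it in the top view. I'll align and descend.

```bash
python3 -m creep '[[0.03,-0.23,0.3,-0.22,1],[0.03,-0.23,0.8,-0.22,1],[0.03,-0.23,1.3,-0.22,1],[0.03,-0.23,1.8,-0.22,1],[0.03,-0.23,1.8,-0.22,1]]' >/dev/null
python3 -m creep '[[0,0,0,0,1]]' >/dev/null
python3 s.py .4255 -.127 .011 197.6
```

```text
3.575 [ 0.42454007 -0.12702033  0.04227886] [-1.79979343e+02  3.90234610e-02 -1.62428007e+02] [ 0.04055904  0.60739093  0.1513413   2.20828995 -0.26006274  0.34115691
  2.28824699] [ 0.12294705  0.70891588 -0.95917883] 0.08524130916973789 0.0
shift [-0.01499958 -0.00431917  0.52132625]
twist -0.003500826806543955
```

```bash
python3 -m creep '[[-0.015,0,0.3,0,1],[-0.015,0,0.52,0,1],[-0.015,0,0.52,0,1],[-0.015,0,0.52,0,0.5],[-0.015,0,0.52,0,0.3]]' 60
python3 -m creep '[[0,0,0,0,0.2],[0,0,0,0,0.2],[0,0,0,0,0.2],[0,0,0,0,0.2]]' 60
python3 s.py .4255 -.127 .1 197.6
```

```text
clock: 4.2
position: [0.4252, -0.1268, 0.0109]
tool_rot: [-3.141, 0.001, -2.835]
force: [-3.5, 1.3, 23.3]
grip_width: 0.057
finger_force: 58.6
clock: 4.7
position: [0.4252, -0.1267, 0.0109]
tool_rot: [-3.141, 0.001, -2.835]
force: [-2.4, -0.2, 16.9]
grip_width: 0.0565
finger_force: 60.6
4.7 [ 0.4251822  -0.12670941  0.01093194] [-1.79985051e+02  4.28162146e-02 -1.62424067e+02] [ 0.06729127  0.67551104  0.11567413  2.21015371 -0.27629958  0.26812511
  2.302114  ] [-2.37115697 -0.15990327 16.94160692] 0.056454646481523374 60.55566430091858
shift [-0.00469618 -0.00660389 -1.48446298]
twist -0.00300839686224208
```

```bash
python3 -m creep '[[0,0,0,0,0.85],[0,0,0,0,0.85],[0,0,-0.07,0,0.85],[0,0,-0.07,0,0.85],[0,0,-0.07,0,0.3]]' 80 | tail -3
python3 -m creep '[[0,0,0,0,0.2],[0,0,0,0,0.2],[0,0,0,0,0.2],[0,0,0,0,0.2]]' 80
python3 -m creep '[[0,0,-0.5,0,0.2],[0,0,-1,0,0.2],[0,0,-1.5,0,0.2],[0,0,-2,0,0.2],[0,0,-2,0,0.2]]' 80
python3 s.py .4255 -.127 .13 135
```

```text
force: [-7.9, 1.1, 80.8]
grip_width: 0.0565
finger_force: 59.1
clock: 5.82
position: [0.4251, -0.1267, 0.0149]
tool_rot: [-3.142, 0.001, -2.835]
force: [-3.9, 1.7, 26.8]
grip_width: 0.0556
finger_force: 79.2
clock: 6.45
position: [0.4257, -0.1267, 0.1355]
tool_rot: [-3.141, 0.003, -2.835]
force: [-0.2, 0.2, -4.3]
grip_width: 0.0553
finger_force: 89.6
6.45 [ 0.42571898 -0.12666124  0.13553763] [-1.79942325e+02  1.46116452e-01 -1.62413706e+02] [-0.04898238  0.41942395  0.25954953  2.1663365  -0.19422408  0.57424466
  2.23006993] [-0.1578018   0.15225419 -4.34126372] 0.055329427419493475 89.60398435592651
shift [ 0.00542027 -0.00418657  0.09228453]
twist 7.823286769873192
```

```bash
python3 -m creep '[[0.14,-0.36,0,1.2,0.2],[0.28,-0.72,0,2.4,0.2],[0.42,-1.08,0,3.6,0.2],[0.56,-1.44,0,4.8,0.2],[0.7,-1.78,0,6,0.2]]' | tail -3
python3 -m creep '[[0,0,0,1,0.2],[0,0,0,1.82,0.2],[0,0,0,1.82,0.2],[0,0,0,1.82,0.2]]' | tail -3
python3 s.py .418 -.241 .13 135
cat > hold.py <<'E'
from fit import *
import sys
s=status.observe();p=s['position'];y=s['tool_rot'][2]+np.pi
for cam in('scene','top'):
    t=grab_frame(cam);cv2.imwrite(f'pics/{cam}_{sys.argv[1]}.png',t)
    rs=silhouettes(cam,'brass_center')[:1]
    for r in rs:
        m=r['mask'].astype(np.float32);ys,xs=np.nonzero(m);print(cam,r['p'],m.sum(),xs.min(),xs.max(),ys.min(),ys.max())
        if len(sys.argv)>2:
          for z in map(float,sys.argv[2:]):
            q,e=fit(cam,m,z-.009,np.r_[p[:2],y]);print(z,q[:2],np.degrees(q[2]),e)
E
python3 hold.py a .125 .13 .135 .14
python3 -c "
import cv2,numpy as np
a=cv2.imread('pics/scene_a.png')[120:270,280:460];cv2.imwrite('pics/v2.png',cv2.resize(a,(720,600),interpolation=cv2.INTER_CUBIC))"
```

```text
force: [0.9, 0.3, -2.8]
grip_width: 0.0553
finger_force: 89.6
force: [-0.9, 0.1, -3.9]
grip_width: 0.0551
finger_force: 89.6
7.575 [ 0.41693213 -0.24102493  0.13367916] [-1.79960162e+02 -4.30303586e-02  1.35180305e+02] [-0.01237441  0.52493612  0.5539423   2.0843627  -0.4497999   0.65023374
  1.63476729] [-0.88851115  0.05858812 -3.91043466] 0.05509519868673733 89.57717299461365
shift [-0.01237766  0.01288274  0.06130118]
twist 0.022538126409664017
scene 0.63 678.0 376 415 178 200
0.125 [ 0.42130051 -0.24880561] 313.93648090175 89.070556640625
0.13 [ 0.41494489 -0.23612529] 312.06983299187897 111.61767578125
0.135 [ 0.4090242  -0.22379475] 311.4460211285791 132.439697265625
0.14 [ 0.40241032 -0.21125818] 310.2046535245826 155.443115234375
```

View pics/v2.png

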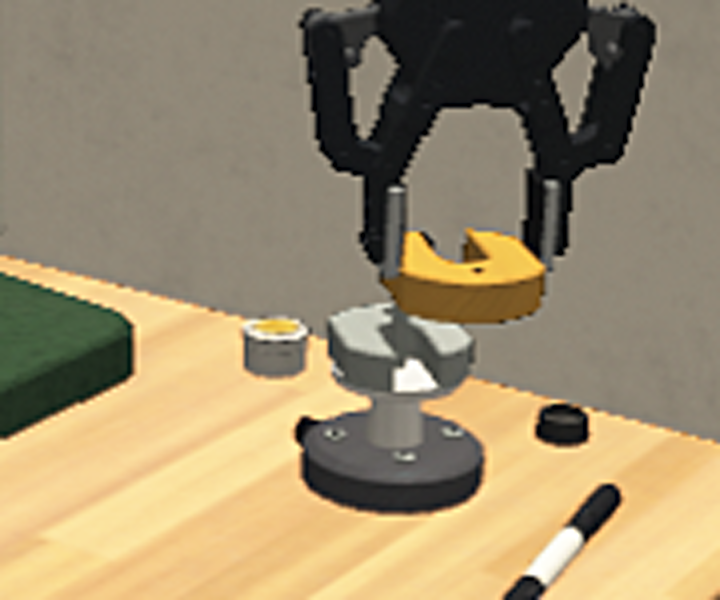

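The crop shows the brass disc held level between the pads at crop (470,275), mouth toward the post head side, with fingertips at about its mid-height. I'll lower to slide height and check there.

```bash
python3 -m creep '[[0,0,0.2,0,0.2],[0,0,0.4,0,0.2],[0,0,0.62,0,0.2],[0,0,0.62,0,0.2],[0,0,0.62,0,0.2]]' | tail -3
python3 s.py .478 -.301 .0964 135
python3 hold.py b .0905
```

```text
force: [0.2, -0.4, -2.6]
grip_width: 0.055
finger_force: 89.6
8.4 [ 0.41712994 -0.2413171   0.09709985] [-1.79990118e+02 -6.60580213e-03  1.34998766e+02] [ 0.03632834  0.58565495  0.49276521  2.10368664 -0.5070013   0.56838515
  1.68029493] [ 0.15178283 -0.44240549 -2.57458664] 0.05497517422886878 89.56095099449158
shift [-1.42073135  0.01402338  0.01149788]
twist -0.00015426637130033782
scene 0.77 703.0 375 413 198 222
0.0905 [ 0.41835716 -0.24319868] 312.7707680277399 82.95947265625
```

```bash
python3 -m creep '[[-0.2,0.01,0,0,0.2],[-0.4,0.01,0,0,0.2],[-0.6,0.014,0,0,0.2],[-0.8,0.014,0,0,0.2],[-0.8,0.014,0,0,0.2]]' | tail -3
python3 -m creep '[[-0.15,0,0,0,0.2],[-0.3,0,0,0,0.2],[-0.45,0,0,0,0.2],[-0.62,0,0,0,0.2],[-0.62,0,0,0,0.2]]' | tail -3
python3 s.py .478 -.301 .088 135
python3 hold.py c .0905
python3 -c "
import cv2,numpy as np
a=cv2.imread('pics/scene_c.png')[130:255,310:460];b=cv2.imread('pics/top_c.png')[170:295,350:500];cv2.imwrite('pics/v3.png',cv2.resize(np.hstack([a,b]),(800,333),interpolation=cv2.INTER_CUBIC))"
```

```text
force: [-0.9, -0.5, -3.7]
grip_width: 0.0547
finger_force: 89.6
force: [0.4, 0.4, -3.2]
grip_width: 0.0551
finger_force: 89.6
9.85 [ 0.47841739 -0.30134764  0.09700865] [-1.79989250e+02  1.71543908e-02  1.35003906e+02] [ 0.1131161   0.68633983  0.49808087  1.89017277 -0.49563538  0.68936877
  1.69194837] [ 0.36423396  0.40955784 -3.22257318] 0.05506327478130613 89.58353519439697
shift [ 0.00906091 -0.00079324  0.1501416 ]
twist 0.000488223006051669
scene 0.67 531.0 365 399 184 203
0.0905 [ 0.47841754 -0.30452101] 306.10117272606203 95.01318359375
```

View pics/v3.png

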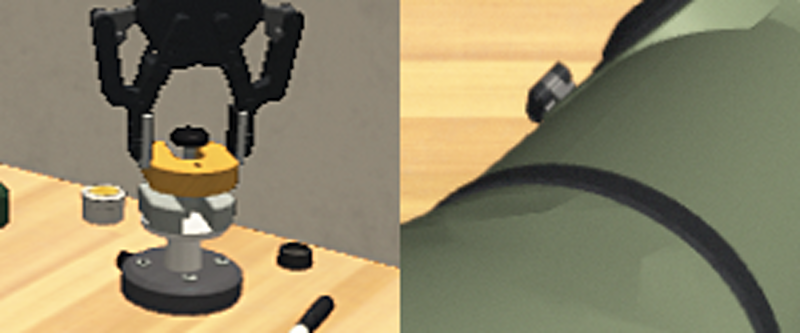

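The brass disc (crop 190,165) is around the stem under the head with no contact. I'll lower it gently.

```bash
python3 -m creep '[[0,0,0.05,0,0.2],[0,0,0.1,0,0.2],[0,0,0.12,0,0.2],[0,0,0.12,0,0.2]]' | tail -3
python3 -m creep '[[0,0,0.01,0,0.2],[0,0,0.02,0,0.2],[0,0,0.02,0,0.2]]' |sed -n '2p;4p'
```

```text
force: [0.2, 0.1, -3.0]
grip_width: 0.055
finger_force: 89.6
position: [0.478, -0.3008, 0.0887]
force: [0.5, -0.8, -4.3]
```

```bash
python3 -m creep '[[0,0,0.01,0,0.2],[0,0,0.015,0,0.2],[0,0,0.015,0,0.2]]' |sed -n '2p;4p'
python3 -m creep '[[0,0,0.01,0,0.2],[0,0,0.015,0,0.2],[0,0,0.015,0,0.2]]' |sed -n '2p;4p'
```

```text
position: [0.4781, -0.3008, 0.0882]
force: [-2.3, 1.3, 6.2]
position: [0.4782, -0.3009, 0.0881]
force: [-6.0, 6.3, 25.5]
```

Contact. I'll ease off the pressure and open.

```bash
python3 -m creep '[[0,0,-0.015,0,0.2],[0,0,-0.015,0,0.2],[0,0,-0.015,0,0.7],[0,0,-0.015,0,0.8],[0,0,-0.015,0,1]]' 20
python3 -m creep '[[0,0,0,0,1],[0,0,0,0,1],[0,0,0,0,1],[0,0,0,0,1]]'
python3 -m creep '[[0,0,-0.3,0,1],[0,0,-0.8,0,1],[0,0,-1.4,0,1],[0,0,-2.1,0,1],[0,0,-2.5,0,1]]' | tail -3
```

```text
clock: 12.3
position: [0.478, -0.3008, 0.0877]
tool_rot: [-3.141, -0.0, 2.356]
force: [-0.9, 0.2, 0.4]
grip_width: 0.0833
finger_force: 0.0
clock: 12.8
position: [0.478, -0.3008, 0.0878]
tool_rot: [-3.142, -0.0, 2.356]
force: [-0.6, 0.7, -0.4]
grip_width: 0.0853
finger_force: 0.0
force: [0.7, 0.2, 0.7]
grip_width: 0.0853
finger_force: 0.0
```

```bash
python3 -m creep '[[0.5,0.5,0,0,1],[1,1,0,0,1],[1.5,1.5,0,0,1],[2,2,0,0,1],[2.5,2.2,0,0,1]]' | tail -5
python3 -m creep '[[0.5,0.3,0,0,1],[0.8,0.3,0,0,1],[0.8,0.3,0,0,1]]' | sed -n 2p
python3 hold.py d .082
python3 -c "
import cv2,numpy as np
a=cv2.imread('pics/scene_d.png')[130:255,310:460];b=cv2.imread('pics/top_d.png')[170:295,350:500];cv2.imwrite('pics/v4.png',cv2.resize(np.hstack([a,b]),(800,333),interpolation=cv2.INTER_CUBIC))"
```

```text
position: [0.4654, -0.0996, 0.2387]
tool_rot: [3.141, 0.0, 2.358]
force: [-0.5, 0.5, 0.6]
grip_width: 0.0856
finger_force: 0.0
position: [0.4437, -0.0541, 0.2387]
scene 0.95 606.0 363 399 187 208Traceback (most recent call last):
  File "hold.py", line 11, in <module>
    q,e=fit(cam,m,z-.009,np.r_[p[:2],y]);print(z,q[:2],np.degrees(q[2]),e)
        ~~~^^^^^^^^^^^^^^^^^^^^^^^^^^^^^
  File "fit.py", line 27, in fit
    best=min((minimize(f,[0,0,d],method='Nelder-Mead',options=dict(initial_simplex=np.array([[0,0,d],[.7,0,d],[0,.7,d],[0,0,d+.3]]),xatol=.003,fatol=.05)) for d in(-.3,0,.3)),key=lambda r:r.fun)
  File "fit.py", line 27, in <genexpr>
    best=min((minimize(f,[0,0,d],method='Nelder-Mead',options=dict(initial_simplex=np.array([[0,0,d],[.7,0,d],[0,.7,d],[0,0,d+.3]]),xatol=.003,fatol=.05)) for d in(-.3,0,.3)),key=lambda r:r.fun)
              ~~~~~~~~^^^^^^^^^^^^^^^^^^^^^^^^^^^^^^^^^^^^^^^^^^^^^^^^^^^^^^^^^^^^^^^^^^^^^^^^^^^^^^^^^^^^^^^^^^^^^^^^^^^^^^^^^^^^^^^^^^^^^^^^^^^^^^^^^^^^
    res = _minimize_neldermead(fun, x0, args, callback, bounds=bounds,
                               **options)
    fxr = func(xr)
    fx = function(np.copy(x), *(wrapper_args + args))
  File "fit.py", line 26, in <lambda>
    f=lambda q:(np.abs(render(cam,*(guess[:2]+q[:2]/100),guess[2]+q[2],z0,th)-mask)**2*w).sum()
                       ~~~~~~^^^^^^^^^^^^^^^^^^^^^^^^^^^^^^^^^^^^^^^^^^^^^^^^
  File "fit.py", line 23, in render
    m[lo[1]:hi[1],lo[0]:hi[0]]=sm;return m
    ~^^^^^^^^^^^^^^^^^^^^^^^^^
ValueError: could not broadcast input array from shape (8,10) into shape (0,10)
[ WARN:0@0.013] global loadsave.cpp:275 findDecoder imread_('pics/top_d.png'): can't open/read file: check file path/integrity
Traceback (most recent call last):
TypeError: 'NoneType' object is not subscriptable
```

```bash
python3 - <<'E'
from fit import *
ax=np.array([.478,-.301])
for cam in('scene','top'):
    t=grab_frame(cam);cv2.imwrite(f'pics/{cam}_d.png',t)
    for k,z in(('brass_center',.073),('loaded_center',.055)):
        for r in silhouettes(cam,k)[:1]:
            m=r['mask'].astype(np.float32);ig=np.zeros((480,640),np.float32)
            # ignore head and stem
            for zz in np.linspace(.09,.116,9):
                rad=.014 if zz>.107 else .005
                c=np.array([[ax[0]+rad*np.cos(a),ax[1]+rad*np.sin(a),zz] for a in np.linspace(0,6.28,24)]);cv2.fillPoly(ig,[np.round(proj(cam,c)).astype(np.int32)],1)
            q,e=fit(cam,m,z,np.r_[ax,np.radians(-45 if z>.06 else 135)],ig);print(cam,k,r['p'],m.sum(),q[:2],np.degrees(q[2]),e)
a=cv2.imread('pics/scene_d.png')[130:255,310:460];b=cv2.imread('pics/top_d.png')[170:295,350:500];cv2.imwrite('pics/v4.png',cv2.resize(np.hstack([a,b]),(800,333),interpolation=cv2.INTER_CUBIC))
E
python3 s.py
```

```text
scene brass_center 0.77 616.0 [ 0.47806791 -0.30204437] -44.6583615508905 29.747802734375
scene loaded_center 0.8 319.0 [ 0.47547537 -0.29911369] 136.087011697144 340.766845703125
top brass_center 0.57 865.0 [ 0.47787393 -0.30173976] -46.22658029741069 13.177490234375
top loaded_center 0.41 60.0 [ 0.49085087 -0.29686397] 112.83015583775672 547.73974609375
14.825 [ 0.44416626 -0.0552128   0.23777164] [-1.79984227e+02  2.66850622e-03  1.34964414e+02] [-0.559359    0.29410531  0.67869266  2.07117981 -0.24349229  0.85387413
  1.04459911] [ 0.68800105 -0.29932659  0.10677996] 0.08528938687037611 0.0
```

View pics/v4.png

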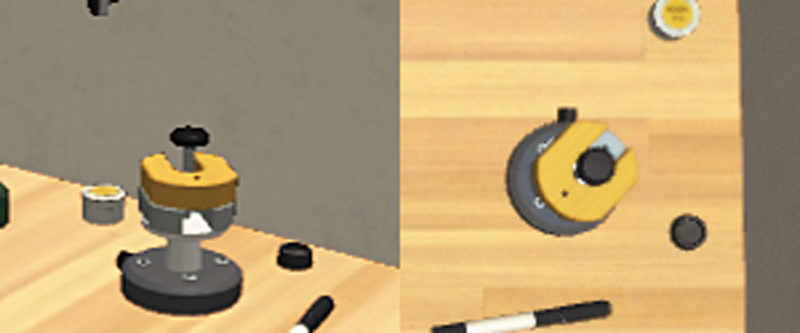

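The brass disc lies flat on the steel disc. Its centre is within about 1 mm of the stem axis and its slot faces -45°, opposite the steel slot. The robot is clear, so I'm handing in.

```bash
python3 -c "
from workcell import bot;print(bot.job_done())"
```

```text
the job is handed in; nothing more can be done
None
```

The brass disc lies flat on the steel disc, centred on the stem to about 1 mm with its slot opposite the steel one's, and the job was handed in at about 15 s; while re-gripping on the bench the wrist force briefly read 81 N (limit 120 N).

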